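# Shut the stone drawer and present the bead tray under the microscope

## Task

A stone bead has just been taken from the stone chest and laid in the pocket of the handled aluminium tray. First push the chest's open drawer fully home, then pick up the tray and carry it so that the bead never rolls out of its pocket, and without knocking the microscope or disturbing the bottle, dish and ring clamp. Finish while still holding the tray: level and still in the gripper, the bead centred under the microscope's lens with the bead's middle 75 mm below the lens, and do not put it down or let go.

Things in the scene. Friction and masses are not known exactly. Their poses are not given: they have to be found in the camera images.
- tray: Stone tray lying flat: aluminium plate 84 x 64 x 8 mm with three round pockets; a straight pale wooden handle with two brass dots sticks out to its -x. 0.12 to 0.2 kg. Origin: centre of the plate's underside, z up. The handle is a bar 14 mm wide (y), from x = -42 to -150 mm, its underside 12 and its top 28 mm above the plate's underside, free on both sides down to the bench.
- tray_pocket (a point): The middle of the bead when it sits centred in the largest pocket, on the tray's centreline at x = +18 mm, 16.5 mm above the tray's underside. The pocket is 18 mm wide and 2.5 mm deep with a flat floor; the bead has about 2 mm of play in it and rolls over the rim when the tray tips by about 40 degrees.
- tray_grip (a point): Middle of the tray's wooden handle, x = -105 mm, y = 0, 20 mm above the tray's underside; axes as the tray's. It is 123 mm from the pocket's middle, along the tray's x.
- bead_center (a point): Centre of the loose polished red stone bead, a ball 22 mm across, 15 g, lying in the tray's largest pocket.
- chest: Small wooden stone chest, fixed on the bench: 160 mm deep (x), 240 mm wide (y), 106 mm high. Origin at the centre of its underside; its front faces its own -x. It has two drawers, one above the other; only the upper one moves, and it starts partly open.
- chest_drawer (a joint): How far the chest's upper drawer is pulled out, in m: 0 fully shut (front level with the lower drawer's), larger when open towards the chest's -x. It slides with about 1 N of friction and stays where it is left; at 0 it meets a hard stop.
- chest_knob (a point): Front end of the upper drawer's brass knob (16 mm across, standing 16 mm out), at the middle of the drawer's width, 76.5 mm above the bench; moves with the drawer. Axes as the chest's: -x points out of the chest. The drawer front is 222 mm wide, from 56 to 97 mm above the bench; it can be pushed on the knob or anywhere on the front.
- scope: Inspection microscope on a fixed stand. Origin on the bench straight below the lens. Base plate 12 mm high, 130 mm wide (x), from y = -48 to +168 mm; upright post 18 mm across, 362 high, at y = +140; bar and clamp from post to tube at 300 to 336 height; the microscope is an upright grey tube 37 mm across (holder 50 across) from 255 to 378 height above the origin. Open to -x, +x and -y.
- scope_lens (a point): Centre of the lens: the lower end of the grey tube, 255 mm above the bench, looking straight down; axes as the stand's, z up.
- bottle: Bystander: loose amber glass bottle with a black cap, 48 mm across, 90 mm high; origin at the centre of its underside.
- dish: Bystander: loose white ceramic dish, 80 mm across, 30 mm high; origin at the centre of its underside.
- ring_clamp: Bystander: loose wooden ring clamp lying flat, 130 mm long (x), 30 mm wide, 24 mm high; origin at the centre of its underside.
Things that resemble listed ones, but are neither listed nor needed, are in the scene too. There is more than one size of the tray; the job needs the largest.

How it is judged:
On the way, in this order (a step that is already met when the one before it is completed fails the run):
1. the chest's drawer is fully shut, with the tray still on the bench (value of joint chest_drawer below 0.004 m and height (world z) of tray below 0.02 m), for 0.1 s.
2. the tray is lifted clear of the bench in the fingers, the bead in its pocket (height (world z) of tray above 0.05 m and contact force between the fingers and tray above 1 N and distance between bead_center and tray_pocket below 0.01 m), for 0.2 s.
At the end, for the whole second after the job is handed in: Only the gripper carries the tray: level within 0.1 rad, under 20 mm/s, clear of the microscope; bead in its pocket, within 12 mm of the lens axis, 60 to 90 mm below the lens; drawer shut within 4 mm; bottle, dish and ring clamp moved under 20 mm (value of joint chest_drawer below 0.004 m and horizontal distance between bead_center and scope_lens below 0.012 m and z of bead_center in the frame of scope_lens between -0.09 and -0.06 m and distance between bead_center and tray_pocket below 0.01 m and angle between tray's own z axis and vertical below 0.1 rad and contact force between the fingers and tray above 1 N and contact force between tray and scope below 0.2 N and height (world z) of tray above 0.1 m and linear speed of tray below 0.02 m/s and distance of each of bottle, dish, ring_clamp from where it was at the start of the episode below 0.02 m); the arm keeps its last pose, push and grip.
It fails at once if the bead leaves its pocket (distance between bead_center and tray_pocket above 0.01 m).
It fails at once if the microscope is knocked (more than 3 N) (contact force between any of the arm, the fingers, tray and scope above 3 N).
It fails at once if the bottle, dish or ring clamp is disturbed (moved more than 20 mm) (distance of any of bottle, dish, ring_clamp from where it was at the start of the episode above 0.02 m).
It also fails if it takes over 53 s, if anything falls off the work surface, if the arm or the gripper's body presses on something with over 40 N, if the wrist force passes 120 N, or if a joint passes its speed limit or range.

## Robot

A 6-joint arm with a two-finger parallel gripper is mounted at the origin on the work surface. World frame = base frame: x ahead of the robot, y to its left, z up, the work surface at z = 0. Lengths are in m, angles in rad, forces in N, time in s.
With the tool pointing down it reaches from about 0.2 to 0.875 m from the base axis. Payload 3.4 kg.
Tool frame: the origin (TCP) lies on the front face of the gripper's body, between the roots of the fingers; the fingertips stand 97 mm ahead of it and the grasp point (between the pads) lies 78 mm ahead of it; z points along the fingers, y is the line along which they close (so a half turn about z gives the same grasp; the last joint's range is limited). The gripper opens to 94 mm and grips with 3 to 60 N. Pads are 16 mm wide; open, the fingers measure 119 mm over their backs; the gripper's body (75 mm by 177 mm) begins 78 mm behind the grasp point.
Start: joints at [-1.399, 0.276, 1.505, -0, 1.361, -0.121], TCP at [0.166, -0.551, 0.303] pointing down, gripper open.
Joint ranges: [-2.89, 2.89], [-0.75, 2.08], [0.22, 2.7], [-1.18, 4.32], [0.11, 2.71], [-2.7, 2.7]. Speed limits (rad/s): [2.57, 2.57, 3.14, 3.14, 3.14, 3.14].

## Interface

Orientations are given as a rotation vector (axis times angle).
In Python, from rig import monitor, grab_frame, calibration, finish_job gives the robot as it stands.
- The arm moves only by the tool apply_moves, never from a script. Its argument "steps" is text: rows parted by semicolons, each of 7 numbers parted by spaces: the shift along the tool's x, y, z in m, then the turn, a rotation vector about the tool's x, y, z in degrees, then the opening, from -1 (shut) to 1 (fully open). In form: tx ty tz ax ay az jaw; .... A call has 1 to 20 rows; each row shifts and turns the commanded pose from where the row before left it, along the tool's axes as they then stand; what a row does not reach is not made up. A row lasts 1/8 s, in which the tool goes at most 62.5 mm and 10.7 degrees, less where a joint would pass 70% of its speed; a pose out of reach is approached as far as the arm can. A call with a gripper value outside its range is refused whole. The fingers move at their own pace and stop on an object; "squeeze" is the grip in N (left out, the last holds). Time passes only in rows, so rows that do not move let the fingers close. It gives the time, the measured TCP pose, the force, the opening and the grip force at its end, in the units of the state.
- monitor.observe(): the state, without advancing time (a new reading comes with each control period).
- grab_frame(name): name is "side" or "top"; returns the picture (400x640x3 uint8, blue, green, red); there is no depth.
- calibration(name): a dict with "vertical_fov" (degrees; the focal length in pixels is half the picture's height over the tangent of half this angle, whatever the lens; pixels are square), "cx", "cy" (the principal point, pixels), "xyz" and "rotation" of the camera in the world. Camera axes: x right, y up, looking along -z (the intrinsics and any distortion apply to the point x, -y, -z); pixel columns grow to the right and rows downward; lengths in m; the calibration is good to about 2 mm. A picture is of the moment at which its call begins. calibration takes no time and is no camera call.
- finish_job(): hands the job in; it is judged then, once.
The state is a dict: "t": time; "q": joint angles; "joint_velocities": joint speeds; "effort": joint torques, N m; "tool_pos": TCP position; "eef_rot": TCP orientation; "ft_force": force on the tool from outside, world axes, zero at the start; "wrist_torque": the same for the moment, N m; "gripper_width": finger opening in m; "grip_force": force on a finger pad.
Only numpy, scipy, OpenCV 4.12 (cv2) and the standard library are available. Lean on these libraries where they do the work, as an engineer would, in place of code of your own. Each camera call takes 0.05 s, during which the arm holds its last target. There are 200 camera calls.

## Working session

There is one attempt and no reset: what is moved stays moved. The work goes in short steps, Python scripts to look and compute and a tool call to move; the robot and the scene stay as the last step left them, time stands still between calls to the robot, and variables do not carry over. Pictures are saved under pics/ and viewed, at most 10 in all, crops included, and the job is handed in when it is done.

Besides the shell and the picture viewer there is one more tool, called after "Call:" by a JSON object that holds its "fn" and its "kwargs". apply_moves: Moves the arm, as the interface text tells. Its arguments: {"type":"object","properties":{"steps":{"type":"string"},"squeeze":{"type":"number"}},"required":["steps"]}

```bash
mkdir -p pics
python3 - <<'E'
from rig import monitor, grab_frame, calibration
import cv2
for n in("side","top"):
    cv2.imwrite(f"pics/{n}0.png",grab_frame(n)); print(n,calibration(n))
print(monitor.observe())
E
```

```text
side {'vertical_fov': 43.123025885840036, 'cx': 316.51424548325457, 'cy': 201.85017515170082, 'xyz': array([0.43393097, 1.0961909 , 1.1006427 ]), 'rotation': array([ 0.11131177, -1.28818672, -2.73433488])}
top {'vertical_fov': 56.08589018527032, 'cx': 315.8656270974171, 'cy': 201.19121799547668, 'xyz': array([ 0.53919665, -0.01734487,  1.12120428]), 'rotation': array([ 0.05778196, -0.05101598, -1.54161238])}
{'t': 0.1, 'q': array([-1.39901747e+00,  2.76540529e-01,  1.50596397e+00, -1.33093396e-05,
        1.36066641e+00, -1.21007813e-01]), 'joint_velocities': array([-6.32391951e-04,  3.74780160e-04, -3.64026554e-03, -5.34063738e-04,
       -4.47525950e-05, -1.73011393e-03]), 'effort': array([ 1.89787504e-03, -4.05456841e+01, -2.37778670e+01,  7.03592459e-02,
        2.99040321e-02, -4.93487414e-05]), 'tool_pos': array([ 0.16588834, -0.55021199,  0.30190305]), 'eef_rot': array([-3.10642779e+00, -4.58041496e-01,  8.33216923e-05]), 'ft_force': array([-0.47913405,  0.2011598 ,  0.1409004 ]), 'wrist_torque': array([-0.03365877,  0.00468735,  0.0176693 ]), 'grip_force': 0.0, 'gripper_width': 0.09401335603423325}
```

View pics/side0.png

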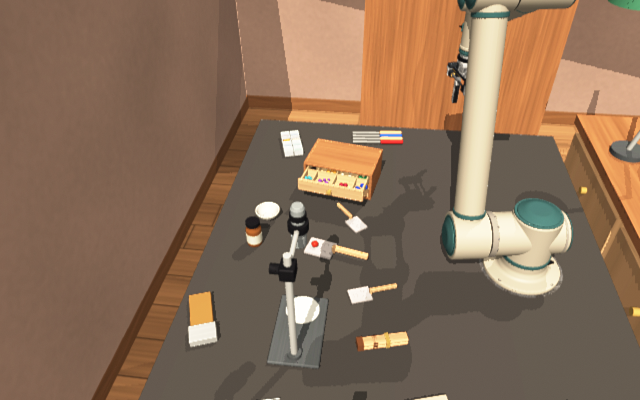

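View pics/top0.png

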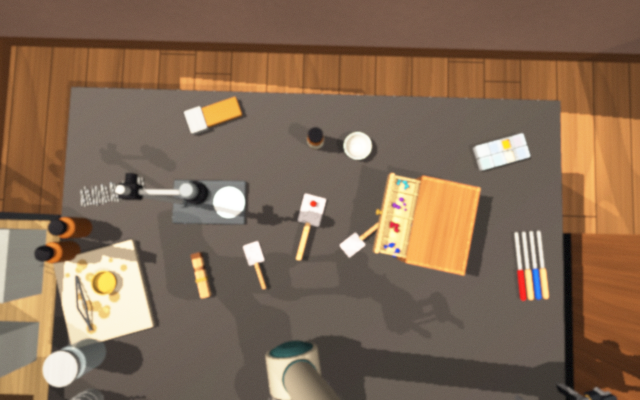

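Top view: the bead tray is at (312,210), with the bead red at (314,204) and the handle running down to (301,258). The look-alikes are smaller trays without a bead at (253,253) and (352,245). The chest is at (430,225) with its drawer front facing image left at about (382,213). The scope tube is at (190,191), the bottle at (316,138), the dish at (357,146) and the ring clamp at (201,275). I choose the tray with the bead and check it in a crop.

```bash
cat > h.py <<'E'
import numpy as np, cv2
from scipy.spatial.transform import Rotation as R
from rig import calibration
class Cam:
    def __init__(s,n):
        c=calibration(n); s.f=200/np.tan(np.radians(c["vertical_fov"]/2)); s.cx,s.cy=c["cx"],c["cy"]
        s.p=np.array(c["xyz"]); s.R=R.from_rotvec(c["rotation"]).as_matrix()
    def ray(s,u,v): return s.R@np.array([(u-s.cx)/s.f,-(v-s.cy)/s.f,-1])
    def at(s,u,v,z):
        d=s.ray(u,v); return s.p+d*(z-s.p[2])/d[2]
    def px(s,P):
        q=s.R.T@(np.array(P)-s.p); return np.array([s.cx-s.f*q[0]/q[2], s.cy+s.f*q[1]/q[2]])
def tri(c1,a,c2,b):
    d1,d2=c1.ray(*a),c2.ray(*b)
    t=np.linalg.lstsq(np.c_[d1,-d2],c2.p-c1.p,rcond=None)[0]
    P,Q=c1.p+t[0]*d1,c2.p+t[1]*d2
    return (P+Q)/2,np.linalg.norm(P-Q)
E
python3 - <<'E'
import cv2,numpy as np
t=cv2.imread("pics/top0.png");s=cv2.imread("pics/side0.png")
cr=lambda i,x,y:cv2.resize(i[y:y+98,x:x+130],None,fx=3,fy=3,interpolation=cv2.INTER_CUBIC)
m=np.vstack([np.hstack([cr(t,250,175),cr(t,365,165)]),np.hstack([cr(t,160,155),cr(s,250,190)])])
print(m.shape);cv2.imwrite("pics/crop.png",m)
E
```

```text
(588, 780, 3)
```

View pics/crop.png

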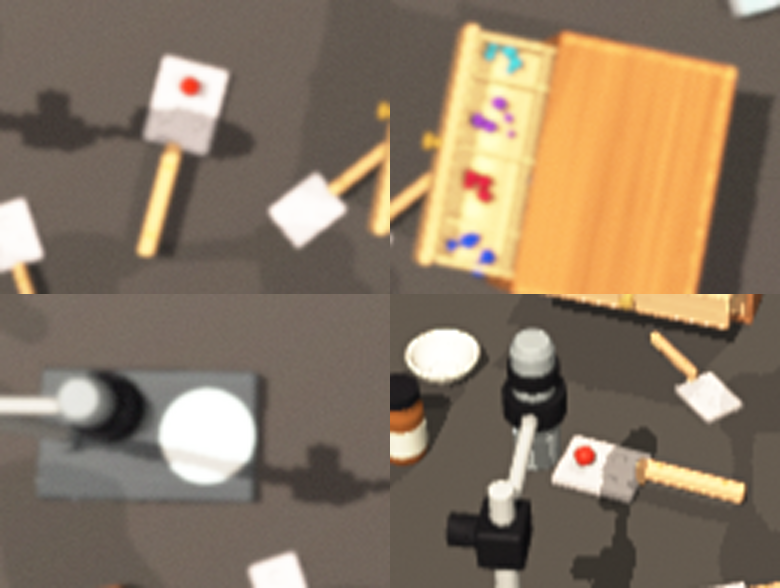

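The crop confirms the choice: the plate has corners at about (305,193), (326,199), (320,227) and (298,221), with the bead at (313,204). The handle ends at (299,260). The drawer front's top edge runs (391,173)–(375,252), and the knob is at (379,212) with a small tray's handle lying near it on the bench. The scope's base plate corners are (174,180), (246,181), (244,224) and (173,223).

Run:
```python
from h import *
np.set_printoptions(precision=4,suppress=True)
T,S=Cam("top"),Cam("side")
t=cv2.imread("pics/top0.png");s=cv2.imread("pics/side0.png")
def cen(img,box,f):
    x,y,w,h=box;a=img[y:y+h,x:x+w].astype(int);m=f(a[...,0],a[...,1],a[...,2]).astype(np.uint8)
    n,l,st,c=cv2.connectedComponentsWithStats(m);k=1+st[1:,4].argmax()
    return c[k]+[x,y],st[k,4],(l==k)
red=lambda b,g,r:(r>150)&(g<100)&(b<100)
bt,a1,_=cen(t,(295,185,40,45),red);bs,a2,_=cen(s,(300,230,40,40),red)
print("bead",bt,a1,bs,a2,tri(T,bt,S,bs),T.at(*bt,.0165))
w=lambda b,g,r:(b>190)&(g>190)&(r>190)
d,a,_=cen(t,(205,180,45,45),w);print("disc",d,a,T.at(*d,.012))
# handle
wood=lambda b,g,r:(r>150)&(r-b>50)
h,a,m=cen(t,(290,222,25,45),wood);ys,xs=np.nonzero(m);
P=np.array([T.at(x+290,y+222,.028)[:2] for x,y in zip(xs,ys)]);c=P.mean(0);v=np.linalg.svd(P-c)[2][0];v*=np.sign(v[0])
pr=(P-c)@v;print("handle",c,v,np.degrees(np.arctan2(v[1],v[0])),pr.min(),pr.max())
for n,q,z in (("tray",[(305,193.3),(326.3,199),(319.7,226.7),(297.7,221)],.008),("hend",[(299,259.7)],.028),("base",[(174.3,180.3),(246,181.3),(244.3,224.3),(172.7,222.7)],.012),("tube",[(186.7,190.3)],.378),("chest",[(421.7,176),(481,187.3)],.106),("front",[(390.7,173.3),(375,252.3)],.097),("knob",[(378.7,212)],.0765),("bottle",[(316,138)],.09),("dish",[(357.5,146)],.03),("clamp",[(196,254),(206,297)],.024)):
    A=np.array([T.at(*p,z) for p in q]);print(n,*A[:,:2],"mean",A.mean(0))
print("tube tri",tri(T,(186.7,190.3),S,(250+532/3,190+(345-294)/3)))
```

```text
bead [313.  203.5] 16 [314.4138 243.7241] 29 (array([ 0.6096, -0.0032,  0.018 ]), np.float64(0.001430615983554378)) [ 0.609  -0.0032  0.0165]
disc [228.5571 201.566 ] 788 [0.6079 0.2472 0.012 ]
handle [0.4979 0.0236] [ 0.9728 -0.2316] -13.392909360874192 -0.05618836416005373 0.0578312112485783
tray [0.6393 0.0216] [ 0.6241 -0.0422] [ 0.5414 -0.0249] [0.5563 0.0407] mean [ 0.5903 -0.0012  0.008 ]
hend [0.4446 0.0323] mean [0.4446 0.0323 0.028 ]
base [0.6667 0.4116] [0.6698 0.198 ] [0.5421 0.1977] [0.5407 0.4094] mean [0.6048 0.3042 0.012 ]
tube [0.6053 0.2442] mean [0.6053 0.2442 0.378 ]
chest [ 0.6867 -0.2978] [ 0.6603 -0.4588] mean [ 0.6735 -0.3783  0.106 ]
front [ 0.6931 -0.2152] [ 0.4764 -0.1759] mean [ 0.5847 -0.1955  0.097 ]
knob [ 0.5867 -0.1874] mean [ 0.5867 -0.1874  0.0765]
bottle [ 0.7873 -0.0072] mean [ 0.7873 -0.0072  0.09  ]
dish [ 0.7813 -0.1293] mean [ 0.7813 -0.1293  0.03  ]
clamp [0.452 0.332] [0.33  0.297] mean [0.391  0.3145 0.024 ]
tube tri (array([0.4639, 0.2476, 0.4247]), np.float64(0.2771672568855294))
```

Call:
{"fn": "apply_moves", "kwargs": {"steps": "0 0 0 0 0 9 -1;0 0 0 0 0 9 -1;0 0 0 0 0 8.5 -1;0.0236 -0.032 0 0 0 0 -1;0.0236 -0.032 0 0 0 0 -1;0.0236 -0.032 0 0 0 0 -1;0.0236 -0.032 0 0 0 0 -1;0.0236 -0.032 0 0 0 0 -1;0.0236 -0.032 0 0 0 0 -1;0.0236 -0.032 0 0 0 0 -1;0.0236 -0.032 0 0 0 0 -1;0.0236 -0.032 0 0 0 0 -1;0.0236 -0.032 0 0 0 0 -1;0.0236 -0.032 0 0 0 0 -1;0.0236 -0.032 0 0 0 0 -1;0.0236 -0.032 0 0 0 0 -1;0.0236 -0.032 0 0 0 0 -1;0.0236 -0.032 0 0 0 0 -1;0 0 0 0 0 0 -1"}}

```text
t: 2.48
tool_pos: [0.5973, -0.1353, 0.3017]
eef_rot: [-3.13, 0.261, 0.001]
ft_force: [0.4, -0.3, 0.1]
gripper_width: 0.0005
grip_force: 0.0
```

Call:
{"fn": "apply_moves", "kwargs": {"steps": "0 0 0.029 0 0 0 -1;0 0 0.029 0 0 0 -1;0 0 0.029 0 0 0 -1;0 0 0.029 0 0 0 -1;0 0 0.029 0 0 0 -1;0 0 0 0 0 0 -1;0 0.015 0 0 0 0 -1;0 0.015 0 0 0 0 -1;0 0.015 0 0 0 0 -1;0 0.015 0 0 0 0 -1;0 0.015 0 0 0 0 -1;0 0.015 0 0 0 0 -1;0 0 0 0 0 0 -1"}}

```text
t: 4.1
tool_pos: [0.5804, -0.2276, 0.1575]
eef_rot: [3.129, -0.268, -0.001]
ft_force: [-0.2, 0.2, -0.2]
gripper_width: 0.0004
grip_force: 0.0
```

Run:
```python
from rig import grab_frame
import cv2
a=grab_frame("top");b=grab_frame("side")
cv2.imwrite("pics/p1.png",__import__("numpy").hstack([cv2.resize(a[130:300,290:500],None,fx=1.9,fy=1.9),cv2.resize(b[110:280,250:460],None,fx=1.9,fy=1.9)]))
```

```text
(no output)
```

View pics/p1.png

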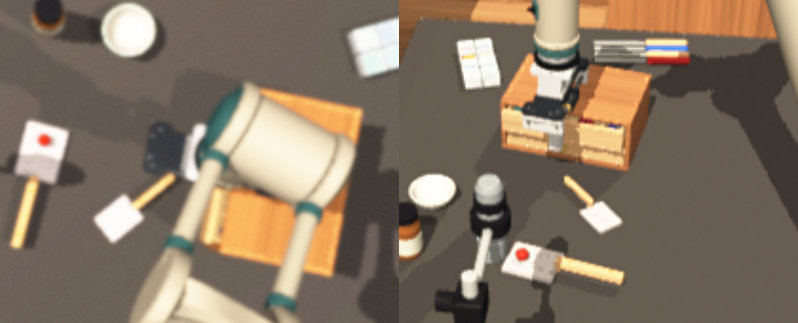

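The drawer is partly in with the fingers on its knob, and nothing else has moved. I keep pushing gently.

Call:
{"fn": "apply_moves", "kwargs": {"steps": "0 0.005 0 0 0 0 -1;0 0.005 0 0 0 0 -1;0 0.004 0 0 0 0 -1;0 0.002 0 0 0 0 -1;0 0.002 0 0 0 0 -1"}}

```text
t: 4.82
tool_pos: [0.5775, -0.2437, 0.1575]
eef_rot: [-3.13, 0.266, 0.001]
ft_force: [-0.4, 1.4, -0.0]
gripper_width: 0.0006
grip_force: 0.6
```

Call:
{"fn": "apply_moves", "kwargs": {"steps": "0 0.002 0 0 0 0 -1;0 0.002 0 0 0 0 -1;0 0.002 0 0 0 0 -1"}}

```text
t: 5.2
tool_pos: [0.5766, -0.2497, 0.1577]
eef_rot: [3.13, -0.266, -0.0]
ft_force: [-0.3, 1.6, -0.3]
gripper_width: 0.0003
grip_force: 0.6
```

Call:
{"fn": "apply_moves", "kwargs": {"steps": "0 0.002 0 0 0 0 -1;0 0.002 0 0 0 0 -1;0 0.002 0 0 0 0 -1"}}

```text
t: 5.58
tool_pos: [0.5759, -0.2538, 0.1576]
eef_rot: [-3.126, 0.268, -0.0]
ft_force: [1.4, 8.1, 1.0]
gripper_width: 0.0006
grip_force: 4.4
```

Call:
{"fn": "apply_moves", "kwargs": {"steps": "0 0.002 0 0 0 0 -1;0 0.002 0 0 0 0 -1;0 0 0 0 0 0 -1"}}

```text
t: 5.95
tool_pos: [0.5758, -0.2545, 0.1577]
eef_rot: [-3.12, 0.269, -0.001]
ft_force: [2.5, 13.9, 2.4]
gripper_width: 0.0004
grip_force: 7.3
```

Call:
{"fn": "apply_moves", "kwargs": {"steps": "0 -0.025 0 0 0 0 -1;0 -0.025 0 0 0 0 -1;0 -0.025 0 0 0 0 -1;0 -0.025 0 0 0 0 -1;0 0 -0.03 0 0 0 -1;0 0 -0.03 0 0 0 -1;0 0 -0.03 0 0 0 -1;-0.0195 -0.0274 0 0 0 0 0.1;-0.0195 -0.0274 0 0 0 0 0.1;-0.0195 -0.0274 0 0 0 0 0.1;-0.0195 -0.0274 0 0 0 0 0.1;-0.0195 -0.0274 0 0 0 0 0.1;-0.0195 -0.0274 0 0 0 0 0.1;0 0 0 0 0 3.6 0.1;0 0 0 0 0 0 0.1"}}

```text
t: 7.82
tool_pos: [0.5049, 0.0208, 0.2482]
eef_rot: [3.12, -0.362, 0.004]
ft_force: [-0.5, -0.5, -0.3]
gripper_width: 0.0514
grip_force: 0.0
```

Run:
```python
from h import *
from rig import monitor,grab_frame
np.set_printoptions(precision=4,suppress=True)
o=monitor.observe();M=R.from_rotvec(o["eef_rot"]).as_matrix();print(o["tool_pos"],M,o["gripper_width"])
d=np.array([.503,.0222,.102])-o["tool_pos"];print("tool delta",M.T@d,"yaw",np.degrees(np.arctan2(M[1,0],M[0,0])))
a=grab_frame("top");b=grab_frame("side")
cv2.imwrite("pics/p2.png",np.hstack([cv2.resize(a[130:300,230:440],None,fx=1.9,fy=1.9),cv2.resize(b[110:280,250:460],None,fx=1.9,fy=1.9)]))
```

```text
[0.5049 0.0208 0.2482] [[ 0.9734 -0.229   0.0023]
 [-0.229  -0.9734 -0.0012]
 [ 0.0025  0.0007 -1.    ]] 0.05135139891860088
tool delta [-0.0025 -0.0011  0.1462] yaw -13.235678837769253
```

View pics/p2.png

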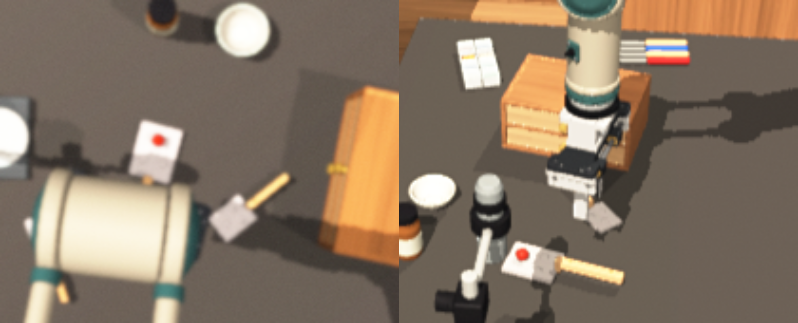

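The drawer is flush, and the tray still lies with its bead at crop (158,140). The gripper is over the handle, so I descend.

Call:
{"fn": "apply_moves", "kwargs": {"steps": "-0.0025 -0.001 0.03 0 0 0 0.1;0 0 0.03 0 0 0 0.1;0 0 0.03 0 0 0 0.1;0 0 0.03 0 0 0 0.1;0 0 0.015 0 0 0 0.1;0 0 0.011 0 0 0 0.1;0 0 0 0 0 0 0.1"}}

```text
t: 8.8
tool_pos: [0.5021, 0.0221, 0.1011]
eef_rot: [3.12, -0.365, -0.002]
ft_force: [0.3, 0.0, 0.3]
gripper_width: 0.0522
grip_force: 0.0
```

Call:
{"fn": "apply_moves", "kwargs": {"steps": "0 0 0 0 0 0 -0.4;0 0 0 0 0 0 -0.55;0 0 0 0 0 0 -0.65;0 0 0 0 0 0 -0.75;0 0 0 0 0 0 -1;0 0 0 0 0 0 -1;0 0 0 0 0 0 -1", "squeeze": 10}}

```text
t: 9.68
tool_pos: [0.5022, 0.0224, 0.1018]
eef_rot: [3.12, -0.364, 0.0]
ft_force: [-0.1, -0.1, 0.8]
gripper_width: 0.0138
grip_force: 10.0
```

Call:
{"fn": "apply_moves", "kwargs": {"steps": "0 0 0 0 0 0 -1;0 0 0 0 0 0 -1;0 0 0 0 0 0 -1;0 0 -0.002 0 0 0 -1;0 0 -0.004 0 0 0 -1;0 0 -0.006 0 0 0 -1;0 0 -0.008 0 0 0 -1;0 0 -0.006 0 0 0 -1;0 0 -0.002 0 0 0 -1;0 0 0 0 0 0 -1", "squeeze": 60}}

```text
t: 10.92
tool_pos: [0.5022, 0.0224, 0.1298]
eef_rot: [3.12, -0.364, 0.001]
ft_force: [-0.3, 0.2, -2.1]
gripper_width: 0.0133
grip_force: 60.0
```

Run:
```python
from h import *
from rig import monitor,grab_frame
o=monitor.observe();print(o["tool_pos"],o["wrist_torque"],o["ft_force"],o["grip_force"])
a=grab_frame("top");b=grab_frame("side")
cv2.imwrite("pics/p3.png",np.hstack([cv2.resize(a[170:270,250:350],None,fx=4,fy=4),cv2.resize(b[190:290,280:380],None,fx=4,fy=4)]))
```

```text
[0.50216516 0.02243134 0.12983332] [0.04576821 0.11238896 0.01990986] [-0.28227708  0.23829137 -2.08306192] 59.96281027793884
```

View pics/p3.png

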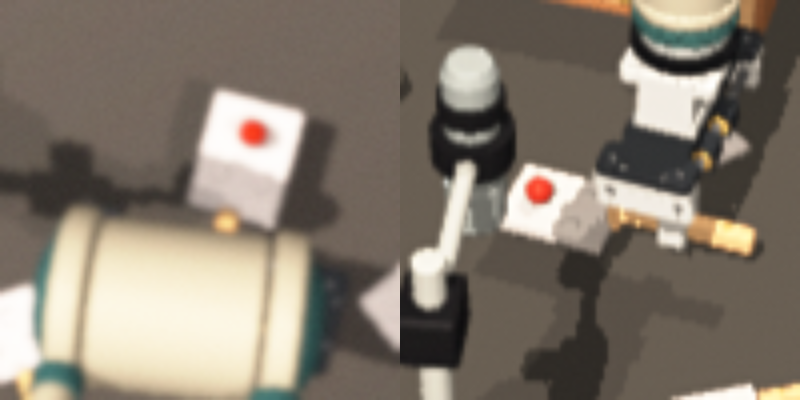

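The tray is lifted with the bead still in its pocket, at (253,132) in the top crop and (540,190) in the side crop. I lift on to working height.

Call:
{"fn": "apply_moves", "kwargs": {"steps": "0 0 -0.006 0 0 0 -1;0 0 -0.012 0 0 0 -1;0 0 -0.018 0 0 0 -1;0 0 -0.02 0 0 0 -1;0 0 -0.02 0 0 0 -1;0 0 -0.02 0 0 0 -1;0 0 -0.018 0 0 0 -1;0 0 -0.012 0 0 0 -1;0 0 -0.007 0 0 0 -1;0 0 -0.003 0 0 0 -1;0 0 0 0 0 0 -1;0 0 0 0 0 0 -1"}}

```text
t: 12.52
tool_pos: [0.5019, 0.0225, 0.2651]
eef_rot: [3.12, -0.364, -0.002]
ft_force: [0.3, 0.5, -0.8]
gripper_width: 0.0132
grip_force: 60.0
```

```bash
cat > m.py <<'E'
from h import *
from rig import monitor,grab_frame
import sys
np.set_printoptions(precision=4,suppress=True)
T,S=Cam("top"),Cam("side")
def red(img,box):
    x,y,w,h=box;a=img[y:y+h,x:x+w].astype(int);m=((a[...,2]>150)&(a[...,1]<110)&(a[...,0]<110)).astype(np.uint8)
    n,l,st,c=cv2.connectedComponentsWithStats(m);k=1+st[1:,4].argmax();return c[k]+[x,y],st[k,4]
o=monitor.observe();p=o["tool_pos"];M=R.from_rotvec(o["eef_rot"]).as_matrix()
a=grab_frame("top");b=grab_frame("side")
P0=p+M@[.108,0,.0855]   # level bead expected
for im,C,n in((a,T,"top"),(b,S,"side")): print(n,"expected px",C.px(P0))
def box(C): u=C.px(P0); return (int(u[0])-25,int(u[1])-25,50,50)
print("tcp",p,"expected bead",P0)
try:
    u,n1=red(a,box(T));print(u,n1)
    v,n2=red(b,box(S));print(v,n2,tri(T,u,S,v)); 
except ValueError as e: print("hidden",e)
cv2.imwrite(f"pics/{sys.argv[1]}.png",np.hstack([cv2.resize(i[max(0,int(C.px(P0)[1])-50):][:100,int(C.px(P0)[0])-50:][:,:100],None,fx=4,fy=4) for i,C in((a,T),(b,S))]))
E
python3 m.py p4
```

```text
top expected px [311.9523 200.2326]
side expected px [314.4964 203.3011]
tcp [0.5019 0.0225 0.2651] expected bead [ 0.6069 -0.0024  0.1794]
[312.5 199.5] 32
[313.7222 202.7778] 36 (array([ 0.609 , -0.0037,  0.1801]), np.float64(0.0005641508620619694))
```

View pics/p4.png

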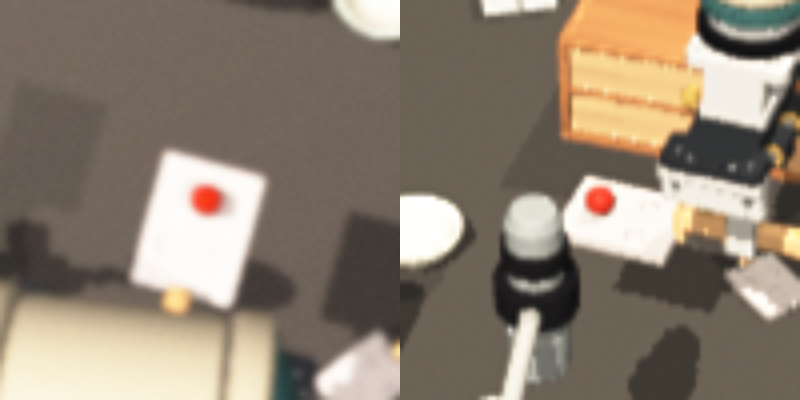

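The tray is level and the bead is in its pocket, measured at z 0.180. Next I refine the lens position.

Run:
```python
from h import *
np.set_printoptions(precision=4,suppress=True)
T,S=Cam("top"),Cam("side")
t=cv2.imread("pics/top0.png");s=cv2.imread("pics/side0.png")
print(tri(T,(186.7,190.3),S,(297.3,207)), S.px([.606,.245,.378]),S.px([.606,.245,.255]),T.px([.606,.245,.378]))
# side tube: row-wise bright-gray extent around top and lower tube
hsv=cv2.cvtColor(s,cv2.COLOR_BGR2HSV)
for r in (205,208,211,232,236,240,243): print(r,"".join("%4d"%x for x in s[r,282:316].mean(1)))
```

```text
(array([0.6063, 0.246 , 0.3732]), np.float64(0.0010991571256542662)) [297.6679 205.1033] [299.7454 244.6908] [186.3371 189.9549]
205   91  90  89  90  89  90  90  88  94 160 211 212 211 210 210 210 211 210 211 213 213 125  78  76  77  77  77  77  77  77  76  77  77  77
208   89  90  90  90  90  91  87  87 169 182 196 208 220 222 221 222 222 217 201 195 176 156 119  81  77  76  77  77  77  76  77  77  77  77
211   54  88  92  89  82  77  74  59 107 168 187 205 212 211 213 210 204 203 195 179 156 110  91  45  65  75  77  76  76  76  77  76  77  78
232   90  90  92  90  91  92  78  49  27  21  19  62 200 221 219 202 159  52  23  23  23  20  19  18  25  60  90  91  91  89  89  89  91  90
236   90  91  90  90  89  89  90  88  99 164 156 202 237 240 232 197 107  80  84  89 111 104 102 103  85  90  90  89  88  95 100 100  89  85
240   90  91  89  91  91  90  90  89  87 113 207 237 239 233 200 118 104 105 102 102 104 134 127 104  85  86  88 149 247 250 237 224 206 204
243   90  90  90  90  90  89  91  88  93 163 232 239 236 213 157 166 111 103 102 102 103 134 125 102  83 108 212 250 250 158 114 124 140 127
```

Call:
{"fn": "apply_moves", "kwargs": {"steps": "0 0 0 0 0 -2 -1;0 0 0 0 0 -4 -1;0 0 0 0 0 -5 -1;0 0 0 0 0 -6 -1;0 0 0 0 0 -5 -1;0 0 0 0 0 -4 -1;0 0 0 0 0 -2 -1;0 0 0 0 0 0 -1;0 0 0 0 0 0 -1"}}

```text
t: 13.75
tool_pos: [0.5022, 0.0224, 0.2656]
eef_rot: [3.116, 0.401, -0.0]
ft_force: [-0.4, 0.0, -1.9]
gripper_width: 0.0134
grip_force: 60.0
```

Call:
{"fn": "apply_moves", "kwargs": {"steps": "0.0012 -0.0048 0 0 0 0 -1;0.0023 -0.0095 0 0 0 0 -1;0.0035 -0.0142 0 0 0 0 -1;0.0047 -0.019 0 0 0 0 -1;0.0058 -0.0238 0 0 0 0 -1;0.0058 -0.0238 0 0 0 0 -1;0.0058 -0.0238 0 0 0 0 -1;0.0058 -0.0238 0 0 0 0 -1;0.0047 -0.019 0 0 0 0 -1;0.0035 -0.0142 0 0 0 0 -1;0.0023 -0.0095 0 0 0 0 -1;0.0012 -0.0048 0 0 0 0 -1;0 0 0 0 0 0 -1;0 0 0 0 0 0 -1;0 0 0 0 0 0 -1"}}

```text
t: 15.62
tool_pos: [0.4991, 0.2178, 0.2657]
eef_rot: [3.116, 0.4, -0.0]
ft_force: [0.0, 1.0, -2.0]
gripper_width: 0.0138
grip_force: 60.0
```

```bash
python3 m.py p5
```

```text
top expected px [213.5923 198.7265]
side expected px [301.8427 266.4684]
tcp [0.4991 0.2178 0.2657] expected bead [0.6036 0.2451 0.1801]
[212.6667 198.6   ] 45
[300.2667 266.8889] 45 (array([0.6055, 0.2474, 0.1807]), np.float64(0.0033209314805200487))
```

View pics/p5.png

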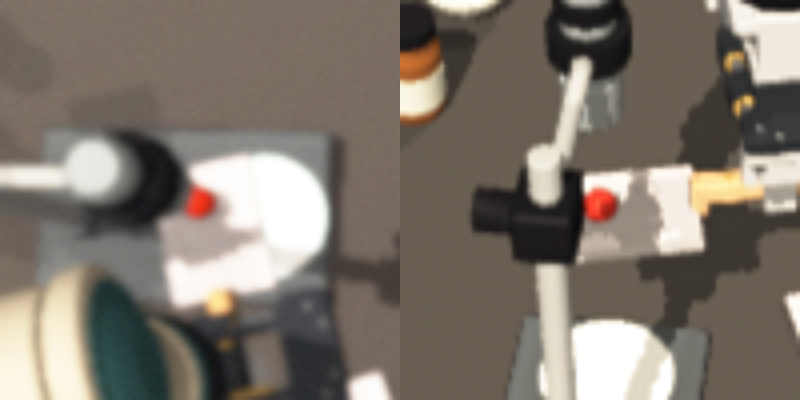

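The bead sits in its pocket under the tube, partly hidden in both views: top crop (200,203), side crop (600,205). By measurement and kinematics it is at about (0.606, 0.245, 0.180), against the lens axis at (0.606, 0.245). The tray is level and clear of the stand.

```bash
python3 -c "
from rig import finish_job; print(finish_job())"
```

```text
the job is handed in; nothing more can be done
None
```

I handed the job in with the drawer pushed to its hard stop and the tray still held level, the bead within a few millimetres of the lens axis and about 75 mm below the lens by my measurements; no verdict was returned.

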